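Demould a potted module and clamp it in the vise

TASK

Lift the black potted module out of its orange mould, set it down flat and square on the bed of the blue vise between the two jaws, let go, then turn the crank clockwise until the jaw holds the module firmly against the rear jaw. Feel for it: stop once the crank has become clearly stiffer than when running free, and do not crush the module. Leave the other things on the bench where they are.

Things in the scene. Friction and masses are not known exactly. Their poses are not given: they have to be found in the camera images.
- module: Black potted block, 100 (x) x 60 (y) x 38 (z) mm, about 0.35 kg, with an upright aluminium fin on top to lift it by: 14 mm thick (y), 70 mm long (x), 30 mm high, along the middle, its top 68 mm above the underside. Origin: centre of the underside; z up. Starts in the mould.
- mould: Orange open casting mould, fixed to the bench, 150 (x) x 110 (y) x 30 (z) mm, cavity 104 x 64 mm and 22 mm deep (its floor 8 mm above the bench). Origin: centre of the underside. The module lies in it with the same axes; 16 mm of block and the fin stand out.
- vise: Blue bench vise, fixed; bed 76 (x) x 275 (y) mm, bed top 20 mm above the bench. Jaws 100 mm wide (x), tops 58 mm above the bench, close along y: rear jaw at -y (bolted anywhere with its face at y = -100 to -80 mm; not given), sliding jaw from +y, crank gearbox (top 68 mm) at the +y end. The module's x goes along the vise's x, either way round. Origin: bed centre, on the bench; z up.
- bay (a point): Point on the top of the bed at vise x = 0, y = -37.5 mm: a module whose underside is centred here has at least 10 mm of room to each jaw at the start. Axes as the vise.
- jaw: Sliding jaw block; its sprung rubber-faced plate (gives up to 7.5 mm, 15 N per mm) stands 12 mm in front of its origin towards -y. Moves only by the crank, 5 mm towards -y per radian. Origin: on the bed top, centre of the block's front face. At crank 0 the plate's face is at vise y = 15 mm.
- crank (a joint): Crank angle, rad, growing clockwise seen from above, which closes the jaw; starts at 0 to 2, ends by 17. At 0 the arm points along the vise's +x. Vertical axis at vise x = 0, y = 110 mm. Stays where left. Turning free it takes about 5.5 N at the knob (a stopped finger feels some 3 N); with the module clamped at 25 N 8 N, at 60 N 11 N, at a crushing 90 N 14 N.
- knob_top (a point): Top centre of the crank's upright red knob, a freely spinning handle of 22 mm diameter and 50 mm height, standing on the crank arm 55 mm from the crank axis; its top is 137 mm above the bench, the arm's top face 87 mm. It can be pushed round with closed fingers or held.
- green_board: Bystander: green circuit board 110 x 75 mm, up to 16 mm high. Origin: centre of the underside.
- red_board: Bystander: red circuit board 70 x 55 mm, up to 16 mm high, near the robot. Origin: centre of the underside.
- heatsink: Bystander: finned aluminium heat sink 90 x 70 x 34 mm. Origin: centre of the underside.
- screwdriver: Bystander: yellow screwdriver 170 mm long, lying. Origin: middle of the underside.
- meter: Bystander: yellow multimeter 150 x 78 x 34 mm, lying. Origin: centre of the underside.
- bottle: Bystander: white bottle 56 mm diameter, 150 mm high. Origin: centre of the underside.
Not all that is in view belongs to the job. Several things have the shape of the module; the one meant has the colours described above.

How it is judged:
By the outcome, as a careful person would: the job done as asked, in the order asked, and still so for the second after the job is handed in, with the robot touching nothing.
It also fails if it takes over 67 s, if anything falls off the work surface, if the arm or the gripper's body presses on something with over 40 N, if the wrist force passes 120 N, or if a joint passes its speed limit or range.

ROBOT

A 6-joint arm with a two-finger parallel gripper is mounted at the origin on the work surface. World frame = base frame: x ahead of the robot, y to its left, z up, the work surface at z = 0. Lengths are in m, angles in rad, forces in N, time in s.
With the tool pointing down it reaches from about 0.35 to 0.775 m from the base axis. Payload 5.5 kg.
Tool frame: the origin (TCP) lies on the centre line of the jaws, within the pads' length; the fingertips stand 11 mm ahead of it and the grasp point (between the pads) lies 8 mm behind it; z points along the fingers, y is the line along which they close (so a half turn about z gives the same grasp; the last joint's range is limited). The gripper opens to 85 mm and grips with 20 to 120 N. Pads are 22 mm wide; open, the fingers measure 114 mm over their backs; the gripper's body (76 mm by 85 mm) begins 54 mm behind the grasp point. The pads swing forward as they close: fully open they stand 13 mm farther back than shut.
Start: joints at [-1.383, 0.313, 0.046, 1.304, 0, 1.431], TCP at [0.185, -0.544, 0.205] pointing down, gripper open.
Joint ranges: [-2.76, 2.76], [-0.86, 1.69], [-1.03, 1.26], [-2.2, 2.34], [-1.47, 1.5], [-3.14, 3.14]. Speed limits (rad/s): [2.57, 2.57, 3.14, 3.14, 3.14, 3.14].

INTERFACE

Orientations are given as a unit quaternion [w, x, y, z].
In Python, from workcell import env, viewer, order, models gives the robot as it stands.
- The arm moves only by the tool drive_tool, never from a script. Its argument "series" is a list that holds one entry, the list of rows, each a list of 6 numbers: the shift along the tool's x, y, z each as a share of 120 mm, from -1 to 1, then the turn, a rotation vector about the tool's x, y, z each as a share of 180 degrees, from -1 to 1. A call has 1 to 20 rows; each row shifts and turns the commanded pose from where the row before left it, along the tool's axes as they then stand; what a row does not reach is not made up. A row lasts 1/8 s, in which the tool goes at most 62.5 mm and 10.7 degrees, less where a joint would pass 70% of its speed; a pose out of reach is approached as far as the arm can. A call with a number of a shift or a turn outside -1 to 1 is refused whole. A call with a gripper value outside its range is refused whole. "jaw" is the opening, from -1 (shut) to 1 (fully open), set as the call begins (left out, the last holds). The fingers move at their own pace and stop on an object; "grip_force" is the grip in N (left out, the last holds). Time passes only in rows, so rows that do not move let the fingers close. It gives the time, the measured TCP pose, the force, the opening and the grip force at its end, in the units of the state.
- env.get_state(): the state, without advancing time (a new reading comes with each control period).
- viewer.read_camera(name): name is "side" or "top" or "wrist"; returns the picture (480x640x3 uint8, red, green, blue); there is no depth.
- viewer.camera_info(name): a dict with "intrinsics" (3x3 intrinsics, pixels), "R" (3x3) and "t" (3): a world point X has camera coordinates R X + t; the wrist camera has in their place "T_tool_cam" (4x4, takes a point from camera to tool coordinates, whose origin is the TCP and whose axes are the flange's). Camera axes: x right, y down, z forward; pixel columns grow to the right and rows downward; lengths in m; the calibration is good to about 2 mm. The wrist camera is an equidistant fisheye: a pixel r from the principal point sees the ray r / f radians off the axis. A picture is of the moment at which its call begins: read the wrist's pose just before it. camera_info takes no time and is no camera call.
- order.hand_in(): hands the job in; it is judged then, once.
Trained networks look in the newest picture that a camera, given by its name, has taken for a name from the list of things; names that differ only in an ending like _2 or _b are one class to them, and where a whole thing is asked for, a point or a joint stands for the part that bears it (a point fixed in the world has none). Each returns a list of dicts, best first, with "score" (0 to 1); they miss things now and then, are a little off and sometimes report something else, mostly with a low value. They report only what shows in the picture. A call takes as long as a camera call. They do not tell look-alikes from the thing itself.
- models.silhouettes(label, camera): "region" (480x640 bool, what is visible of it) and "location" ([column, row] in pixels, amid what is visible of it).
The state is a dict: "clock": time; "joint_pos": joint angles; "qvel": joint speeds; "tau": joint torques, N m; "tcp_pos": TCP position; "orientation": TCP orientation; "wrist_force": force on the tool from outside, world axes, zero at the start; "ft_torque": the same for the moment, N m; "finger_gap": finger opening in m; "grip_force": force on a finger pad.
Only numpy, scipy, OpenCV 4.12 (cv2) and the standard library are available. Lean on these libraries where they do the work, as an engineer would, in place of code of your own. Each camera call takes 0.05 s, during which the arm holds its last target. There are 200 camera calls.

## Working session

There is one attempt and no reset: what is moved stays moved. The work goes in short steps, Python scripts to look and compute and a tool call to move; the robot and the scene stay as the last step left them, time stands still between calls to the robot, and variables do not carry over. Pictures are saved under pics/ and viewed, at most 10 in all, crops included, and the job is handed in when it is done.

Besides the shell and the picture viewer there is one more tool, called as name([rows], argument=value, ...), one row to a line, values as JSON. drive_tool: Moves the arm, as the interface text tells. Its arguments: {"type":"object","properties":{"series":{"type":"array"},"jaw":{"type":"number"},"grip_force":{"type":"number"}},"required":["series"]}

```bash
mkdir -p pics; ls
python3 - <<'E'
from workcell import env, viewer, order, models
import cv2,numpy as np
s=env.get_state(); print({k:np.round(v,3) for k,v in s.items()})
ims=[]
for c in ["top","side"]:
    im=viewer.read_camera(c); cv2.imwrite(f"pics/{c}0.png",im[:,:,::-1])
    i=viewer.camera_info(c); print(c,{k:np.round(v,4).tolist() if not isinstance(v,str) else v for k,v in i.items()})
    for l in ["module","mould","vise","jaw","knob_top"]:
        for d in models.silhouettes(l,c): print(l,round(d["score"],2),np.round(d["location"]),int(d["region"].sum()))
print(viewer.camera_info("wrist"))
E
```

```text
pics
{'clock': np.float64(0.0), 'joint_pos': array([-1.383,  0.314,  0.045,  1.304, -0.   ,  1.431]), 'qvel': array([ 0.001,  0.002,  0.001, -0.   ,  0.001, -0.   ]), 'tau': array([ 0.0000e+00, -4.8062e+01,  2.9853e+01,  1.9000e-02, -0.0000e+00,
       -0.0000e+00]), 'tcp_pos': array([ 0.185, -0.544,  0.204]), 'orientation': array([-0.001,  0.987,  0.163, -0.   ]), 'wrist_force': array([ 0.079, -1.435, -0.15 ]), 'ft_torque': array([ 0.042,  0.073, -0.007]), 'grip_force': np.float64(0.0), 'finger_gap': np.float64(0.086)}
top {'intrinsics': [[445.5718, 0.0, 316.88], [0.0, 445.5718, 234.9906], [0.0, 0.0, 1.0]], 'R': [[-0.0248, -0.999, -0.0381], [-0.9805, 0.0318, -0.194], [0.1951, 0.0326, -0.9803]], 't': [0.0505, 0.6051, 0.9823]}
module 0.73 [228. 345.] 1260
module 0.64 [192. 291.] 1231
module 0.6 [381. 330.] 1164
module 0.59 [255. 268.] 1163
mould 0.62 [272. 267.] 1823
mould 0.18 [191. 187.] 755
vise 0.86 [389. 255.] 3868
jaw 0.77 [387. 253.] 688
knob_top 0.89 [363. 247.] 383
side {'intrinsics': [[491.2693, 0.0, 315.3702], [0.0, 491.2693, 238.1936], [0.0, 0.0, 1.0]], 'R': [[0.9982, -0.0
[... 208 characters left out ...]
] 1085
module 0.55 [325. 263.] 451
mould 0.72 [300. 235.] 1404
vise 0.62 [325. 303.] 4462
jaw 0.6 [324. 302.] 1290
knob_top 0.97 [324. 262.] 409
knob_top 0.35 [304. 217.] 975
{'intrinsics': array([[371.64829954,   0.        , 323.38228777],
       [  0.        , 371.64829954, 243.51622719],
       [  0.        ,   0.        ,   1.        ]]), 'T_tool_cam': array([[-9.31892068e-04, -9.64039201e-01, -2.65758445e-01,
         6.80257038e-02],
       [ 9.99999563e-01, -9.19636060e-04, -1.70555062e-04,
         5.20357558e-04],
       [-7.99792838e-05, -2.65758488e-01,  9.64039636e-01,
        -1.67249813e-01],
       [ 0.00000000e+00,  0.00000000e+00,  0.00000000e+00,
         1.00000000e+00]])}
```

Run:
```python
import cv2,numpy as np
a=cv2.imread("pics/top0.png");b=cv2.imread("pics/side0.png")
cv2.imwrite("pics/t1.png",cv2.resize(a[130:400,130:490],(800,600),interpolation=cv2.INTER_CUBIC))
cv2.imwrite("pics/s1.png",cv2.resize(b[140:410,170:530],(800,600),interpolation=cv2.INTER_CUBIC))
```

```text
(no output)
```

View pics/t1.png

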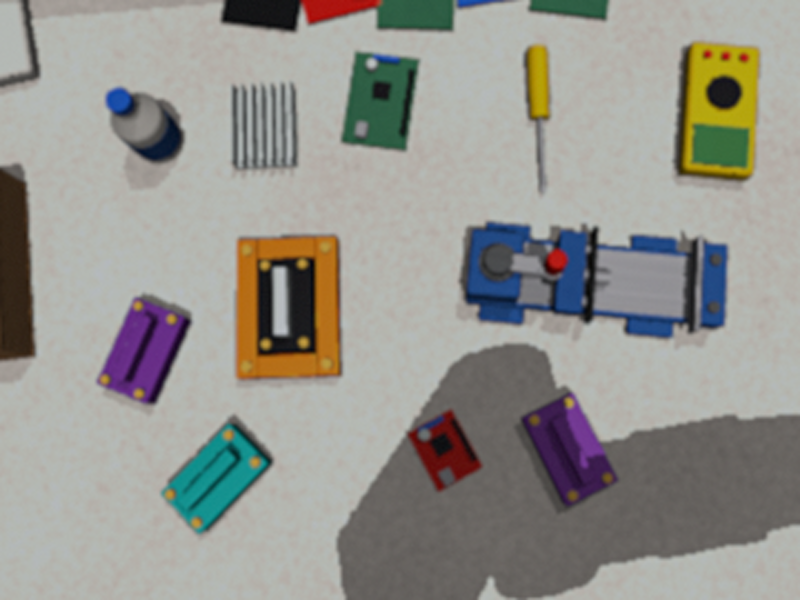

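View pics/s1.png

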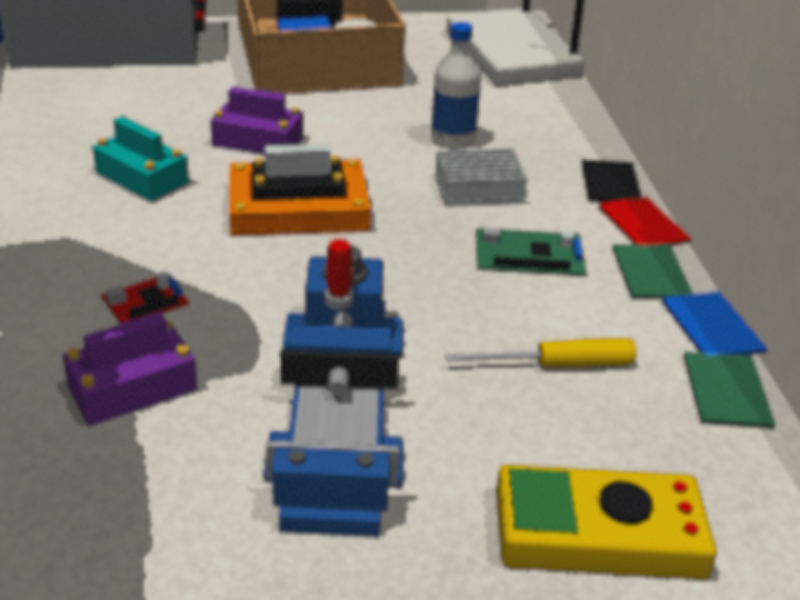

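The top crop shows four module-shaped things. Two are purple, at full-image pixels (194,287) and (386,332), and one is teal, at (227,343). The black one with the aluminium fin sits in the orange mould at (260,267), and it's the only one that fits the description. The enlarged crop confirms this. The vise is on the right, with its rear jaw towards -y and the crank arm pointing roughly towards -y (crank about 1.6).

```bash
cat > h.py <<'E'
from workcell import env, viewer, order, models
import cv2,numpy as np
from scipy.optimize import minimize
from scipy.spatial.transform import Rotation as Ro
def proj(c,P):
    i=viewer.camera_info(c); X=np.asarray(P)@np.array(i["R"]).T+i["t"]; u=X@np.array(i["intrinsics"]).T
    return u[:,:2]/u[:,2:]
def ray(c,px,z):
    i=viewer.camera_info(c);R=np.array(i["R"]);C=-R.T@i["t"]
    d=R.T@np.linalg.inv(i["intrinsics"])@[px[0],px[1],1]; return C+d*(z-C[2])/d[2]
def box(x0,x1,y0,y1,z0,z1): return np.array([[x,y,z] for x in(x0,x1) for y in(y0,y1) for z in(z0,z1)])
def place(P,p):
    c,s=np.cos(p[2]),np.sin(p[2]); return P@np.array([[c,s,0],[-s,c,0],[0,0,1]])+[p[0],p[1],0]
def pose():
    s=env.get_state(); q=s["orientation"]; return s["tcp_pos"],Ro.from_quat([q[1],q[2],q[3],q[0]]).as_matrix()
def wproj(P,tp,R):
    i=viewer.camera_info("wrist");T=i["T_tool_cam"]; X=(np.asarray(P)-tp)@R; X=(X-T[:3,3])@T[:3,:3]
    rr=np.hypot(X[:,0],X[:,1]);th=np.arctan2(rr,X[:,2]);K=i["intrinsics"]
    return np.c_[K[0,2]+K[0,0]*th*X[:,0]/rr,K[1,2]+K[1,1]*th*X[:,1]/rr]
def wray(px,z,tp,R):
    i=viewer.camera_info("wrist");T=i["T_tool_cam"];K=i["intrinsics"]
    a=(np.array(px)-K[:2,2])/K[0,0];r=np.hypot(*a); d=np.array([*(a/r*np.sin(r)),np.cos(r)])
    d=R@T[:3,:3]@d; C=tp+R@T[:3,3]; return C+d*(z-C[2])/d[2]
def mv(target,yaw_x=None):
    """shift in tool axes (share of 120mm), and yaw needed so tool x-axis heads along yaw_x"""
    tp,R=pose(); print("tp",np.round(tp,4),"shift",np.round(R.T@(np.array(target)-tp)/.12,3))
E
cat > a.py <<'E'
from h import *
ims={c:cv2.imread(f"pics/{c}0.png") for c in("top","side")}
def fit(masks,boxes,p0):
    def f(p):
        e=0
        for c,m in masks.items():
            r=np.zeros(m.shape,np.uint8)
            for b in boxes: 
                h=cv2.convexHull((proj(c,place(b,p))*16).astype(np.int32)); cv2.fillConvexPoly(r,h,255,cv2.LINE_AA,4)
            e+=np.abs(r/255.-m).sum()
        return e
    best=None
    for _ in range(4):
        s=np.array([p0]+[np.add(p0,np.eye(3)[k]*[.01,.01,.08][k]) for k in range(3)])
        o=minimize(f,p0,method="Nelder-Mead",options=dict(initial_simplex=s,xatol=1e-5,fatol=.1)); p0=o.x
    return o.x,o.fun,{c:m.sum() for c,m in masks.items()}
def mask(c,lo,hi,win,close=0):
    h=cv2.cvtColor(ims[c],cv2.COLOR_BGR2HSV); m=cv2.inRange(h,lo,hi); w=np.zeros_like(m); w[win[1]:win[3],win[0]:win[2]]=1; m=m*w
    n,l,st,_=cv2.connectedComponentsWithStats(m); m=(l==1+np.argmax(st[1:,4])).astype(np.uint8)
    ct,_=cv2.findContours(m,cv2.RETR_EXTERNAL,2); m[:]=0; cv2.drawContours(m,ct,-1,1,-1); return m
m=mask("top",(8,120,60),(22,255,255),(225,225,300,310)); s=np.argwhere(m)[:,::-1].mean(0)
p0=[*ray("top",s,.03)[:2],0]
print("mould top only",fit({"top":m},[box(-.075,.075,-.055,.055,0,.03)],p0))
hb=mask("top",(100,80,30),(125,255,255),(330,220,470,290)); 
pts=cv2.minAreaRect(np.argwhere(hb)[:,::-1].astype(np.float32)); print("vise largest blue",pts)
S=130;k=.45
for n,u,v,z in [("crankaxis",497,260,.09),("knobtop",557,261,.137),("rearjaw TL",690,240,.058),("rearjaw BL",688,328,.058),("rearjaw TR",726,243,.058),("rearjaw BR",722,326,.058),("gear TL",470,226,.068),("gear BL",467,306,.068),("plateT",597,232,.058),("plateB",589,319,.058)]:
    print(n,np.round(ray("top",(130+u*k,130+v*k),z),4))
E
python3 a.py
```

```text
mould top only (array([ 0.53911699,  0.17543255, -0.01194911]), np.float64(293.84705882352944), {'top': np.uint64(2836)})
vise largest blue ((366.8514709472656, 253.48513793945312), (53.53300094604492, 43.78163528442383), 5.710593223571777)
crankaxis [ 0.5701 -0.0499  0.09  ]
knobtop [ 0.5594 -0.1052  0.137 ]
rearjaw TL [ 0.5903 -0.253   0.058 ]
rearjaw BL [ 0.4988 -0.2438  0.058 ]
rearjaw TR [ 0.586  -0.2898  0.058 ]
rearjaw BR [ 0.4998 -0.2784  0.058 ]
gear TL [ 0.6107 -0.0244  0.068 ]
gear BL [ 0.5269 -0.0183  0.068 ]
plateT [ 0.6019 -0.1572  0.058 ]
plateB [ 0.5109 -0.1435  0.058 ]
```

drive_tool([
  [[0,0,-0.23,0,0,0.054],[0,0,-0.23,0,0,0.054],[0.34,-0.325,0,0,0,0],[0.34,-0.325,0,0,0,0],[0.34,-0.325,0,0,0,0],[0.34,-0.325,0,0,0,0],[0.34,-0.325,0,0,0,0],[0.34,-0.325,0,0,0,0],[0.34,-0.325,0,0,0,0],[0.34,-0.325,0,0,0,0],[0.34,-0.325,0,0,0,0],[0,0,0,0,0,0],[0,0,0,0,0,0]],
])

```text
clock: 2.22
tcp_pos: [0.5561, -0.1976, 0.2603]
orientation: [0.0, 1.0, -0.005, -0.0]
wrist_force: [-0.0, -0.6, -0.2]
finger_gap: 0.0856
grip_force: 0.0
```

Run:
```python
from h import *
tp,R=pose(); np.savez("w1.npz",tp=tp,R=R); im=viewer.read_camera("wrist"); print(tp,R.round(3).tolist())
cv2.imwrite("pics/w1.png",im[:,:,::-1])
tp2,R2=pose(); print(tp2)
```

```text
[ 0.5561389  -0.19757659  0.26030298] [[1.0, -0.011, -0.001], [-0.011, -1.0, -0.0], [-0.001, 0.0, -1.0]]
[ 0.55573487 -0.19816588  0.26044605]
```

View pics/w1.png

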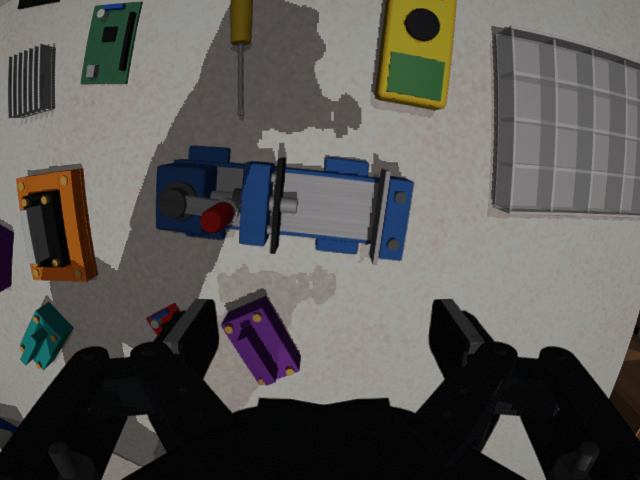

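Run:
```python
import cv2
a=cv2.imread("pics/w1.png")
cv2.imwrite("pics/w1c.png",cv2.resize(a[140:275,150:420],None,fx=2.96,fy=2.96,interpolation=cv2.INTER_CUBIC))
```

```text
(no output)
```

View pics/w1c.png

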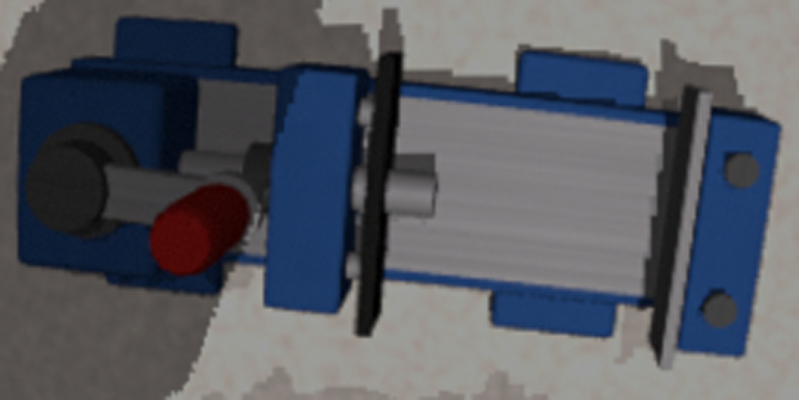

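Run:
```python
from h import *
w=np.load("w1.npz");tp,R=w["tp"],w["R"]
g=lambda u,v,z:wray((150+u/2.96,140+v/2.96),z,tp,R)
for n,u,v,z in [("rj +x",699,90,.058),("rj -x",662,365,.058),("rjback +x",778,124,.058),("rjback -x",742,354,.058),("plate+x",384,56,.058),("plate-x",360,333,.058),("block +x f",368,72,.058),("block -x f",340,312,.058),("gear +x",22,78,.068),("gear -x",20,262,.068),("axis cap",65,188,.095),("knob",182,242,.137),("stub tip .04",432,193,.035),("bed +x",400,85,.02),("bed +x",680,113,.02),("bed -x",385,280,.02),("bed -x",650,305,.02)]:
    print(n,np.round(g(u,v,z)[:2],4))
for l in ["knob_top","module","mould"]:
    for d in models.silhouettes(l,"wrist"): print(l,d["score"],d["location"])
for c in("top","side"):
  d=models.silhouettes("knob_top",c)
  if d: print(c,d[0]["score"],d[0]["location"])
```

```text
rj +x [ 0.5974 -0.261 ]
rj -x [ 0.5    -0.2501]
rjback +x [ 0.5861 -0.2889]
rjback -x [ 0.5036 -0.2791]
plate+x [ 0.6098 -0.1552]
plate-x [ 0.5132 -0.1432]
block +x f [ 0.6045 -0.1496]
block -x f [ 0.5209 -0.1364]
gear +x [ 0.6094 -0.0276]
gear -x [ 0.5437 -0.0202]
axis cap [ 0.5739 -0.0531]
knob [ 0.5638 -0.1057]
stub tip .04 [ 0.5588 -0.1684]
bed +x [ 0.5973 -0.1564]
bed +x [ 0.5859 -0.2603]
bed -x [ 0.5229 -0.1482]
bed -x [ 0.5117 -0.2501]
knob_top 0.66 [199.4, 207.8]
module 0.97 [6.1, 254.8]
module 0.96 [44.5, 334.5]
module 0.8 [263.3, 342.2]
module 0.66 [42.6, 233.9]
mould 0.81 [71.5, 220.5]
top 0.89 [363.4, 246.6]
side 0.97 [323.5, 262.4]
```

The wrist picture shows the vise with rear jaw top edge running from pixels (386,170) to (374,263), the plate at about (275,205), the knob top at (211,222) and the crank axis at (172,203). That gives a vise yaw of about -0.112, a rear jaw face at y' of about -95 mm, a crank angle of about 1.65 and a placing target of about (0.5545, -0.206). The black module is at (43,234). I'm going over the mould.

drive_tool([
  [[-0.025,-0.445,0.07,0,0,0],[-0.025,-0.445,0.07,0,0,0],[-0.025,-0.445,0.07,0,0,0],[-0.025,-0.445,0.07,0,0,0],[-0.025,-0.445,0.07,0,0,0],[-0.025,-0.445,0.07,0,0,0],[-0.025,-0.445,0.07,0,0,0],[0,0,0,0,0,0],[0,0,0,0,0,0]],
])

```text
clock: 3.65
tcp_pos: [0.54, 0.1268, 0.203]
orientation: [-0.019, 0.999, 0.032, -0.001]
wrist_force: [0.6, 0.1, -0.0]
finger_gap: 0.0853
grip_force: 0.0
```

Run:
```python
from h import *
tp,R=pose(); im=viewer.read_camera("wrist"); print(tp,R[:,0])
im=im[:,:,::-1].copy()
p=[.5391,.1754,-.012]
def dr(x,y,z,c):
    q=wproj(place(np.array([[-x,-y,z],[x,-y,z],[x,y,z],[-x,y,z]]),p),tp,R); cv2.polylines(im,[(q*16).astype(np.int32)],True,c,1,cv2.LINE_AA,4); return q
print(dr(.075,.055,.03,(255,0,0)).round()); print(dr(.035,.007,.076,(0,255,0)).round())
cv2.imwrite("pics/w2.png",im)
```

```text
[0.53998206 0.12682582 0.2030282 ] [ 9.97958242e-01  6.38692206e-02 -2.65665022e-04]
[[331. 293.]
 [344. 138.]
 [226. 132.]
 [223. 283.]]
[[277. 266.]
 [281. 183.]
 [263. 182.]
 [260. 265.]]
```

View pics/w2.png

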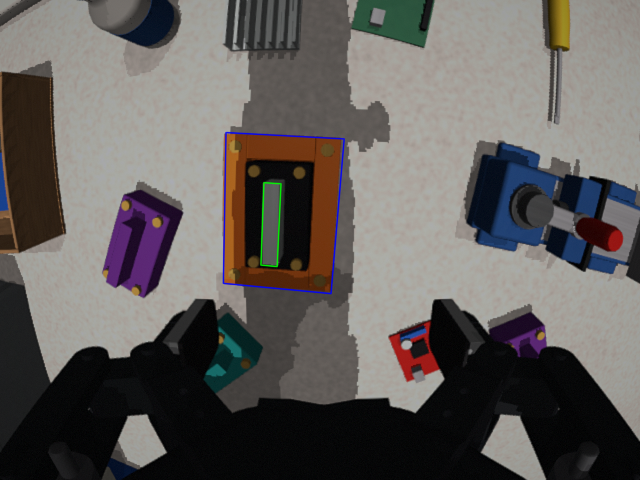

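The overlaid mould and fin outlines (fin at (260..281,182..266)) fit the picture closely, so the module pose is good. The tool has drifted slightly in tilt and yaw because the rows were speed-clipped, so I'll compute the correction.

```bash
cat >> h.py <<'E'
def go(x,y,z,yaw,fullrot=None):
    tp,R=pose(); c,s=np.cos(yaw),np.sin(yaw)
    Rt=np.array([[c,s,0],[s,-c,0],[0,0,-1.]])
    rv=Ro.from_matrix(R.T@Rt).as_rotvec()/np.pi
    d=np.array([x,y,z])-tp
    print("rot",np.round(rv,4),"shift after rot",np.round(Rt.T@d/.12,3))
E
python3 -c "
from h import *
go(.5391,.1754,.15,-.012); print(env.get_state()['joint_pos'])"
```

```text
rot [-0.0124  0.0005  0.024 ] shift after rot [-0.013 -0.406  0.443]
[ 0.06249074  0.2706752  -0.01795655  1.28227403  0.03894147  3.14057327]
```

Joint 6 is at its limit of 3.14, which is what clipped the motion. I'll use the half-turned grasp instead, turning back by about 176° and levelling.

drive_tool([
  [[0,0,0,-0.0124,0,0],[0,0,0,0,0,-0.0574],[0,0,0,0,0,-0.0574],[0,0,0,0,0,-0.0574],[0,0,0,0,0,-0.0574],[0,0,0,0,0,-0.0574],[0,0,0,0,0,-0.0574],[0,0,0,0,0,-0.0574],[0,0,0,0,0,-0.0574],[0,0,0,0,0,-0.0574],[0,0,0,0,0,-0.0574],[0,0,0,0,0,-0.0574],[0,0,0,0,0,-0.0574],[0,0,0,0,0,-0.0574],[0,0,0,0,0,-0.0574],[0,0,0,0,0,-0.0574],[0,0,0,0,0,-0.0574],[0,0,0,0,0,-0.0574],[0,0,0,0,0,0]],
])

```text
clock: 6.08
tcp_pos: [0.5405, 0.1211, 0.2029]
orientation: [-0.0, 0.002, 1.0, 0.002]
wrist_force: [-0.8, 0.6, -0.3]
finger_gap: 0.0852
grip_force: 0.0
```

```bash
python3 -c "
from h import *
go(.5391,.1754,.060,3.1296); print(env.get_state()['joint_pos'])"
```

```text
rot [ 0.0014 -0.0002  0.0025] shift after rot [0.017 0.453 1.191]
[ 0.07284603  0.2725407  -0.01531862  1.28331598  0.00430113  0.0769969 ]
```

drive_tool([
  [[0,0,0,0.0014,0,0.0025],[0.006,0.15,0.1,0,0,0],[0.006,0.15,0.1,0,0,0],[0.005,0.153,0.1,0,0,0],[0,0,0.25,0,0,0],[0,0,0.25,0,0,0],[0,0,0.2,0,0,0],[0,0,0.1,0,0,0],[0,0,0.05,0,0,0],[0,0,0,0,0,0],[0,0,0,0,0,0]],
])

```text
clock: 7.45
tcp_pos: [0.5393, 0.1764, 0.0657]
orientation: [0.0, 0.005, 1.0, 0.001]
wrist_force: [-0.8, -0.2, 0.2]
finger_gap: 0.0855
grip_force: 0.0
```

```bash
python3 -c "
from h import *
go(.5391,.1754,.060,3.1296)"
```

```text
rot [0.0004 0.0002 0.0008] shift after rot [ 0.002 -0.008  0.047]
```

drive_tool([
  [[0,-0.008,0.042,0,0,0],[0,0,0,0,0,0],[0,0,0,0,0,0],[0,0,0,0,0,0],[0,0,0,0,0,0],[0,0,0,0,0,0],[0,0,0,0,0,0]],
], jaw=-1, grip_force=60)

```text
clock: 8.32
tcp_pos: [0.5385, 0.1753, 0.0597]
orientation: [-0.001, 0.005, 1.0, 0.0]
wrist_force: [0.2, -0.4, 0.5]
finger_gap: -0.0002
grip_force: 0.0
```

Run:
```python
from h import *
s=env.get_state(); print(s["finger_gap"],s["grip_force"],s["joint_pos"])
a=viewer.read_camera("side")[130:250,230:390,::-1]; tp,R=pose(); w=viewer.read_camera("wrist")[:,:,::-1]
a=cv2.resize(a,(800,600),interpolation=cv2.INTER_CUBIC)[:,:]; 
cv2.imwrite("pics/g1.png",np.hstack([cv2.resize(a,(400,300)),cv2.resize(w,(400,300))]))
```

```text
-0.00015028955960619906 0.0 [ 0.17236294  0.38149181 -0.22572593  0.96451025  0.00100795  0.18171551]
```

View pics/g1.png

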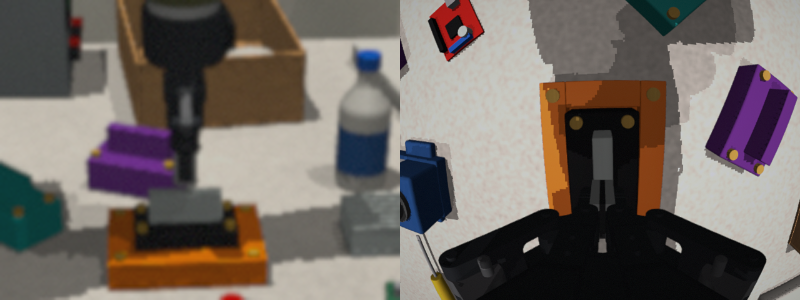

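The left half (side view) shows the shut fingertips at about (304,204) ending at the fin's upper edge. The right half (wrist view) shows the fin straight ahead, centred between the fingers. I'll check this with the calibration.

Run:
```python
from h import *
tp,R=pose()
print("tcp",proj("side",[tp,tp+[0,0,-.011]]),proj("top",[tp]))
p=[.5391,.1754,-.012]
q=lambda c,x,y,z: proj(c,place(np.array([[-x,-y,z],[x,-y,z],[x,y,z],[-x,y,z]]),p)).round(1).tolist()
print("fin top",q("side",.035,.007,.076)); print("mould",q("side",.075,.055,.03)); print(env.get_state()["wrist_force"])
```

```text
tcp [[304.6819012  212.00616866]
 [304.7219643  215.99046606]] [[256.49487817 265.57500681]]
fin top [[290.2, 207.7], [319.7, 207.1], [319.3, 204.3], [290.2, 204.9]]
mould [[273.6, 235.3], [337.7, 233.8], [333.9, 211.0], [274.7, 212.3]]
[ 0.3914862  -0.14392376  0.50568867]
```

Run:
```python
from h import *
tp,R=pose(); I=np.eye(3); z0=np.zeros(3)
print("open",[(z,wproj([[0,.0425,z],[.011,.0425,z],[-.011,.0425,z]],z0,I).round().tolist()) for z in(-.03,-.02,-.002,.011)])
print("shut",[(z,wproj([[0,0,z],[.011,0,z]],z0,I).round().tolist()) for z in(-.02,0,.011)])
w=viewer.read_camera("wrist")[:,:,::-1][200:440,200:450]
cv2.imwrite("pics/g2.png",cv2.convertScaleAbs(cv2.resize(w,None,fx=2.4,fy=2.4,interpolation=cv2.INTER_CUBIC),alpha=2.5))
```

```text
open [(-0.03, [[426.0, 309.0], [428.0, 285.0], [423.0, 332.0]]), (-0.02, [[420.0, 300.0], [422.0, 277.0], [418.0, 322.0]]), (-0.002, [[411.0, 285.0], [413.0, 263.0], [409.0, 305.0]]), (0.011, [[406.0, 275.0], [407.0, 255.0], [404.0, 295.0]])]
shut [(-0.02, [[324.0, 301.0], [324.0, 277.0]]), (0, [[324.0, 284.0], [324.0, 263.0]]), (0.011, [[324.0, 276.0], [324.0, 256.0]])]
```

View pics/g2.png

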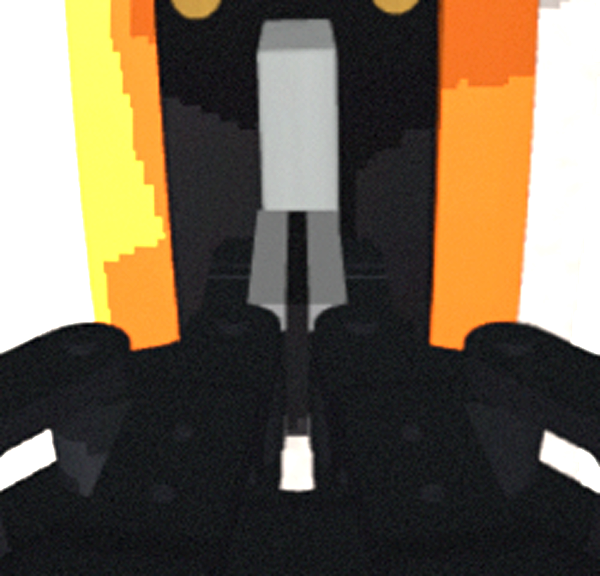

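Both views agree that the shut fingertips hover above the fin, about 20–30 mm further back than the tool data says (pad edge at about (324,287)). The commanded pose is right, so I'll open, go 24 mm lower and close again.

drive_tool([
  [[0,0,0,0,0,0],[0,0,0,0,0,0],[0,0,0,0,0,0],[0,0,0.05,0,0,0],[0,0,0.05,0,0,0],[0,0,0.05,0,0,0],[0,0,0.05,0,0,0],[0,0,0,0,0,0]],
], jaw=0.3)

```text
clock: 9.48
tcp_pos: [0.5379, 0.1752, 0.035]
orientation: [-0.001, 0.005, 1.0, 0.0]
wrist_force: [0.8, -0.8, 0.3]
finger_gap: 0.0558
grip_force: 0.0
```

drive_tool([
  [[0,0,0,0,0,0],[0,0,0,0,0,0],[0,0,0,0,0,0],[0,0,0,0,0,0],[0,0,0,0,0,0]],
], jaw=-1, grip_force=60)

```text
clock: 10.1
tcp_pos: [0.5388, 0.1755, 0.0361]
orientation: [-0.0, 0.005, 1.0, 0.001]
wrist_force: [-0.4, 0.8, 2.4]
finger_gap: 0.0124
grip_force: 62.6
```

Gripped on the fin (gap 12.4 mm, 62.6 N). Lifting.

drive_tool([
  [[0,0,-0.05,0,0,0],[0,0,-0.1,0,0,0],[0,0,-0.15,0,0,0],[0,0,-0.25,0,0,0],[0,0,-0.3,0,0,0],[0,0,-0.3,0,0,0],[0,0,-0.25,0,0,0],[0,0,0,0,0,0]],
], grip_force=80)

```text
clock: 11.1
tcp_pos: [0.5403, 0.1754, 0.2065]
orientation: [0.002, 0.005, 1.0, 0.001]
wrist_force: [0.2, -0.6, -3.9]
finger_gap: 0.012
grip_force: 80.9
```

```bash
python3 -c "
from h import *
go(.5545,-.206,.19,3.0296);s=env.get_state();print(s['finger_gap'],s['wrist_force'])"
```

```text
rot [0.0006 0.0013 0.0327] shift after rot [-0.473 -3.145  0.138]
0.011988405246109678 [ 0.22527961 -0.56341088 -3.9488591 ]
```

drive_tool([
  [[0,0,0,0,0,0.0163],[0,0,0,0,0,0.0164],[-0.023,-0.155,0,0,0,0],[-0.05,-0.33,0,0,0,0],[-0.05,-0.34,0,0,0,0],[-0.05,-0.34,0,0,0,0],[-0.05,-0.34,0,0,0,0],[-0.05,-0.34,0,0,0,0],[-0.05,-0.34,0,0,0,0],[-0.05,-0.34,0,0,0,0],[-0.05,-0.34,0,0,0,0],[-0.04,-0.2,0,0,0,0],[-0.01,-0.08,0,0,0,0],[0,0,0,0,0,0],[0,0,0,0,0,0]],
])

```text
clock: 12.98
tcp_pos: [0.5528, -0.2049, 0.2034]
orientation: [-0.001, 0.055, 0.998, 0.001]
wrist_force: [0.7, 0.5, -4.4]
finger_gap: 0.0117
grip_force: 80.8
```

```bash
python3 -c "
from h import *
go(.5545,-.206,.055,3.0296);s=env.get_state();print(s['finger_gap'],s['wrist_force'])
tp,R=pose()
w=viewer.read_camera('wrist')[:,:,::-1].copy();cv2.imwrite('pics/p1.png',w)"
```

```text
rot [ 0.0004 -0.0005  0.0004] shift after rot [-0.015 -0.007  1.236]
0.011747128315874347 [ 0.65266033  0.54141042 -4.41820688]
```

View pics/p1.png

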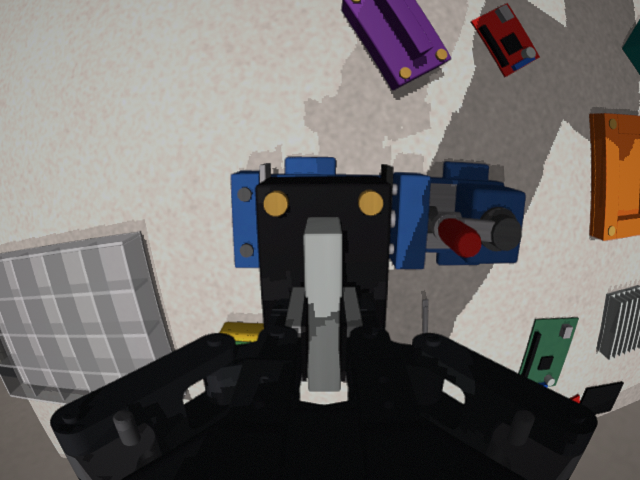

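The picture shows the module held level and square to the vise, its front edge between the rear jaw (265,170) and the sliding jaw (387,170). Lowering it.

drive_tool([
  [[-0.015,-0.007,0.2,0,0,0],[0,0,0.3,0,0,0],[0,0,0.3,0,0,0],[0,0,0.25,0,0,0],[0,0,0.12,0,0,0],[0,0,0.06,0,0,0],[0,0,0,0,0,0],[0,0,0,0,0,0]],
])

```text
clock: 14.02
tcp_pos: [0.5553, -0.2076, 0.0571]
orientation: [0.0, 0.056, 0.998, -0.0]
wrist_force: [-0.1, -0.8, -3.1]
finger_gap: 0.0116
grip_force: 80.7
```

```bash
python3 -c "
from h import *
go(.5545,-.206,.048,3.0296);s=env.get_state();print(s['finger_gap'],s['wrist_force'])"
```

```text
rot [-0.      0.0003  0.    ] shift after rot [0.008 0.012 0.076]
0.011641074128348954 [-0.09246234 -0.76617763 -3.10735967]
```

drive_tool([
  [[0,0.01,0.04,0,0,0],[0,0,0.02,0,0,0],[0,0,0.008,0,0,0],[0,0,0,0,0,0]],
])

```text
clock: 14.52
tcp_pos: [0.5545, -0.2058, 0.0482]
orientation: [-0.0, 0.056, 0.998, 0.0]
wrist_force: [-1.8, 2.4, 3.7]
finger_gap: 0.0117
grip_force: 81.6
```

Contact with the bed is felt. Letting go and rising.

drive_tool([
  [[0,0,0,0,0,0],[0,0,0,0,0,0],[0,0,0,0,0,0],[0,0,-0.1,0,0,0],[0,0,-0.25,0,0,0],[0,0,-0.4,0,0,0],[0,0,-0.4,0,0,0],[0,0,0,0,0,0],[0,0,0,0,0,0]],
], jaw=0)

```text
clock: 15.65
tcp_pos: [0.5547, -0.2061, 0.186]
orientation: [-0.0, 0.056, 0.998, 0.0]
wrist_force: [-0.5, 0.7, -1.0]
finger_gap: 0.0428
grip_force: 0.0
```

Run:
```python
from h import *
tp,R=pose();w=viewer.read_camera('wrist')[:,:,::-1].copy();print(tp,env.get_state()["finger_gap"],env.get_state()["joint_pos"])
a=viewer.read_camera("side")[230:360,250:400,::-1]
np.savez("w3.npz",tp=tp,R=R)
cv2.imwrite('pics/raw3.png',w)
c=w[60:330,150:630]
cv2.imwrite('pics/p2.png',np.vstack([cv2.resize(c,(560,315),interpolation=cv2.INTER_CUBIC),np.pad(cv2.resize(a,(323,280),interpolation=cv2.INTER_CUBIC),((0,0),(0,237),(0,0)))]))
```

```text
[ 0.55472569 -0.20609879  0.18603166] 0.04274219662042674 [-4.91437810e-01  3.53039662e-01  5.27890075e-02  1.27309165e+00
  1.94369490e-04 -3.79359159e-01]
```

View pics/p2.png

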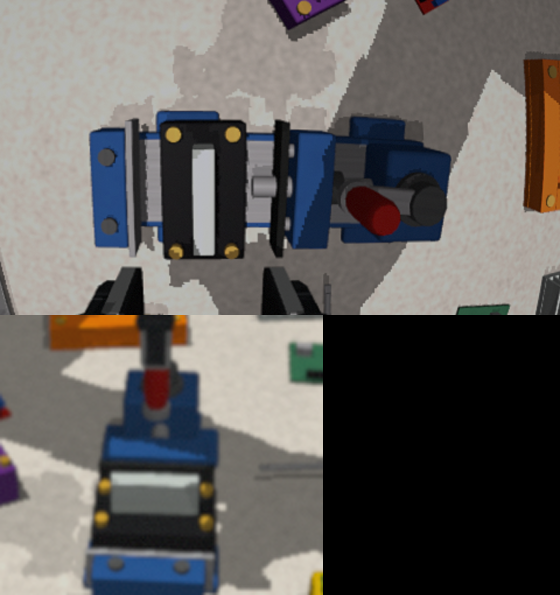

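The picture shows the module flat and square on the bed between the jaws, with room on both sides, and the gripper clear of it. The knob top is at about (477,247). Next I'll locate the knob and the crank axis.

Run:
```python
from h import *
w=np.load("w3.npz");tp,R=w["tp"],w["R"]
f=lambda u,v,z:wray((150+u*480/560,60+v*270/315),z,tp,R)[:2].round(4)
print("knob",f(382,218,.137),"cap",[f(430,207,z) for z in(.09,.1,.11)])
im=cv2.imread("pics/raw3.png"); h=cv2.cvtColor(im,cv2.COLOR_BGR2HSV)
m=(cv2.inRange(h,(0,150,40),(8,255,255))|cv2.inRange(h,(172,150,40),(180,255,255)))
# model-based: knob cylinder silhouette centre fit (wrist now + top0)
def cyl(x,y):
    a=np.linspace(0,6.28,24); return np.vstack([np.c_[x+.011*np.cos(a),y+.011*np.sin(a),0*a+z] for z in(.09,.137)])
mw=np.zeros_like(m); mw[180:300,420:520]=m[180:300,420:520]
t=cv2.imread("pics/top0.png"); ht=cv2.cvtColor(t,cv2.COLOR_BGR2HSV); mt=(cv2.inRange(ht,(0,150,40),(8,255,255))|cv2.inRange(ht,(172,150,40),(180,255,255))); q=np.zeros_like(mt); q[230:265,345:395]=mt[230:265,345:395]; mt=q
print(mw.sum()/255,mt.sum()/255)
def res(p,which):
    e=0
    for P,mm,k in ((wproj(cyl(*p),tp,R),mw,"w"),(proj("top",cyl(*p)),mt,"t")):
        if k not in which: continue
        r=np.zeros_like(mm); cv2.fillConvexPoly(r,cv2.convexHull((P*16).astype(np.int32)),255,cv2.LINE_AA,4); e+=np.abs(r/255.-mm/255.).sum()/mm.sum()*255
    return e
for k in("w","t","wt"):
    o=minimize(res,[.562,-.105],(k,),method="Nelder-Mead",options=dict(initial_simplex=[[.562,-.105],[.57,-.105],[.562,-.097]])); print(k,o.x.round(4),round(o.fun,2))
```

```text
knob [ 0.5614 -0.1074] cap [array([ 0.5737, -0.0498]), array([ 0.5705, -0.0555]), array([ 0.5672, -0.0611])]
1308.0 79.0
w [ 0.5636 -0.1045] 0.29
t [ 0.5614 -0.102 ] 0.84
wt [ 0.5637 -0.1044] 1.13
```

```bash
python3 -c "
from h import *
go(.563,-.1055,.078,3.0296)"
```

```text
rot [ 0.0005 -0.001  -0.    ] shift after rot [0.018 0.838 0.887]
```

drive_tool([
  [[0.006,0.28,0,0,0,0],[0.006,0.28,0,0,0,0],[0.006,0.28,0,0,0,0],[0,0,0.2,0,0,0],[0,0,0.2,0,0,0],[0,0,0.2,0,0,0],[0,0,0.2,0,0,0],[0,0,0.08,0,0,0],[0,0,0,0,0,0]],
])

```text
clock: 16.88
tcp_pos: [0.5627, -0.1052, 0.079]
orientation: [-0.002, 0.056, 0.998, 0.001]
wrist_force: [0.9, -0.4, 0.5]
finger_gap: 0.0423
grip_force: 0.0
```

Run:
```python
from h import *
go(.563,-.1055,.078,3.0296); print(env.get_state()["wrist_force"])
w=viewer.read_camera('wrist')[:,:,::-1][180:400,200:450];a=viewer.read_camera("side")[190:320,250:400,::-1]
cv2.imwrite('pics/k1.png',np.hstack([cv2.resize(w,(400,352),interpolation=cv2.INTER_CUBIC),cv2.resize(a,(400,352),interpolation=cv2.INTER_CUBIC)]))
```

```text
rot [ 0.0004 -0.0012 -0.    ] shift after rot [-0.003 -0.002  0.008]
[ 0.85143244 -0.4337195   0.53269878]
```

View pics/k1.png

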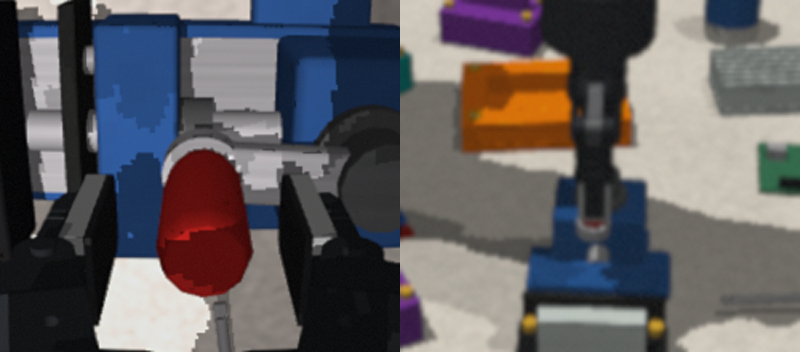

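The picture shows the red knob centred between the open pads, with the pads reaching well down its sides. Closing on it.

drive_tool([
  [[0,0,0,0,0,0],[0,0,0,0,0,0],[0,0,0,0,0,0],[0,0,0,0,0,0]],
], jaw=-1, grip_force=40)

```text
clock: 17.48
tcp_pos: [0.5647, -0.1043, 0.0815]
orientation: [0.001, 0.055, 0.998, 0.001]
wrist_force: [0.8, 5.2, 3.3]
finger_gap: 0.0206
grip_force: 39.2
```

```bash
cat >> h.py <<'E'
AX=np.array([.5716,-.0512])
def circ(th0,n,dth):
    th=th0+dth*np.arange(n+1); p=55/120*np.c_[-np.cos(th),-np.sin(th)]
    for r in np.round(np.diff(p,axis=0),3): print("[%g, %g, 0, 0, 0, 0],"%tuple(r),end=" ")
    print("\nend",th[-1])
def crank():
    s=env.get_state(); d=s["tcp_pos"][:2]-AX; c,sn=np.cos(-.112),np.sin(-.112); v=np.array([c*d[0]+sn*d[1],-sn*d[0]+c*d[1]])
    th=np.arctan2(-v[1],v[0])%(2*np.pi); f=s["wrist_force"]; f=np.array([c*f[0]+sn*f[1],-sn*f[0]+c*f[1]])
    tang=np.array([-np.sin(th),-np.cos(th)]); rad=np.array([np.cos(th),-np.sin(th)])
    print("crank",th.round(3),"r",(np.hypot(*v)*1000).round(1),"Ftan",(f@tang).round(1),"Frad",(f@rad).round(1),"Fz",s["wrist_force"][2].round(1),s["tcp_pos"].round(4),s["finger_gap"].round(4),s["clock"])
E
python3 -c "
from h import *
crank(); circ(1.62,20,.17)"
```

```text
Traceback (most recent call last):
  File "h.py", line 42, in crank
    print("crank",th.round(3),"r",(np.hypot(*v)*1000).round(1),"Ftan",(f@tang).round(1),"Frad",(f@rad).round(1),"Fz",s["wrist_force"][2].round(1),s["tcp_pos"].round(4),s["finger_gap"].round(4),s["clock"])
                                                                                                                                                                        ^^^^^^^^^^^^^^^^^^^^^
AttributeError: 'float' object has no attribute 'round'
```

```bash
sed -i 's/s\["finger_gap"\].round(4),s\["clock"\]/s["finger_gap"],s["clock"]/' h.py
python3 -c "
from h import *
crank(); circ(1.62,12,.17)"
```

```text
crank 1.588 r 53.5 Ftan -0.2 Frad -5.3 Fz 3.3 [ 0.5647 -0.1043  0.0815] 0.020617512649830503 17.475
[0.077, 0.01, 0, 0, 0, 0], [0.074, 0.023, 0, 0, 0, 0], [0.069, 0.036, 0, 0, 0, 0], [0.062, 0.047, 0, 0, 0, 0], [0.053, 0.057, 0, 0, 0, 0], [0.043, 0.065, 0, 0, 0, 0], [0.031, 0.071, 0, 0, 0, 0], [0.019, 0.075, 0, 0, 0, 0], [0.006, 0.078, 0, 0, 0, 0], [-0.007, 0.077, 0, 0, 0, 0], [-0.02, 0.075, 0, 0, 0, 0], [-0.033, 0.071, 0, 0, 0, 0], 
end 3.66
```

drive_tool([
  [[0.077,0.02,-0.02,0,0,0],[0.074,0.023,0,0,0,0],[0.069,0.036,0,0,0,0],[0.062,0.047,0,0,0,0],[0.053,0.057,0,0,0,0],[0.043,0.065,0,0,0,0]],
])

```text
clock: 18.23
tcp_pos: [0.5236, -0.0716, 0.0819]
orientation: [0.001, 0.056, 0.998, -0.0]
wrist_force: [7.9, -3.3, -15.5]
finger_gap: 0.0204
grip_force: 40.1
```

```bash
python3 -c "
from h import *
crank()"
```

```text
crank 2.627 r 52.2 Ftan -6.1 Frad -6.0 Fz -15.5 [ 0.5236 -0.0716  0.0819] 0.02035970680167629 18.225
```

drive_tool([
  [[0.031,0.071,0,0,0,0],[0.019,0.075,0,0,0,0],[0.006,0.078,0,0,0,0],[-0.007,0.077,0,0,0,0],[-0.02,0.075,0,0,0,0],[-0.033,0.071,0,0,0,0]],
])

```text
clock: 18.98
tcp_pos: [0.5282, -0.0197, 0.0818]
orientation: [-0.001, 0.057, 0.998, -0.002]
wrist_force: [1.5, -7.4, -9.6]
finger_gap: 0.0201
grip_force: 40.7
```

```bash
python3 -c "
from h import *
crank(); circ(3.66,16,.17)"
```

```text
crank 3.658 r 53.7 Ftan -5.1 Frad -5.6 Fz -9.6 [ 0.5282 -0.0197  0.0818] 0.02006677136942758 18.975
[-0.044, 0.064, 0, 0, 0, 0], [-0.054, 0.056, 0, 0, 0, 0], [-0.063, 0.046, 0, 0, 0, 0], [-0.07, 0.034, 0, 0, 0, 0], [-0.075, 0.022, 0, 0, 0, 0], [-0.077, 0.009, 0, 0, 0, 0], [-0.078, -0.004, 0, 0, 0, 0], [-0.076, -0.017, 0, 0, 0, 0], [-0.072, -0.03, 0, 0, 0, 0], [-0.066, -0.042, 0, 0, 0, 0], [-0.058, -0.052, 0, 0, 0, 0], [-0.048, -0.061, 0, 0, 0, 0], [-0.037, -0.068, 0, 0, 0, 0], [-0.025, -0.074, 0, 0, 0, 0], [-0.012, -0.077, 0, 0, 0, 0], [0.001, -0.078, 0, 0, 0, 0], 
end 6.380000000000001
```

drive_tool([
  [[-0.044,0.064,0.012,0,0,0],[-0.054,0.056,0,0,0,0],[-0.063,0.046,0,0,0,0],[-0.07,0.034,0,0,0,0],[-0.075,0.022,0,0,0,0],[-0.077,0.009,0,0,0,0],[-0.078,-0.004,0,0,0,0],[-0.076,-0.017,0,0,0,0]],
])

```text
clock: 19.98
tcp_pos: [0.5937, 0.0014, 0.0816]
orientation: [-0.002, 0.056, 0.998, 0.001]
wrist_force: [-5.1, 3.4, 3.6]
finger_gap: 0.0204
grip_force: 42.0
```

```bash
python3 -c "
from h import *
crank()"
```

```text
crank 4.998 r 57.1 Ftan -6.0 Frad 1.2 Fz 3.6 [0.5937 0.0014 0.0816] 0.02037423148666495 19.975
```

drive_tool([
  [[-0.072,-0.03,0,0,0,0],[-0.066,-0.042,0,0,0,0],[-0.058,-0.052,0,0,0,0],[-0.048,-0.061,0,0,0,0],[-0.037,-0.068,0,0,0,0],[-0.025,-0.074,0,0,0,0],[-0.012,-0.077,0,0,0,0],[0.001,-0.078,0,0,0,0]],
])

```text
clock: 20.98
tcp_pos: [0.6283, -0.0601, 0.0817]
orientation: [0.001, 0.055, 0.998, 0.002]
wrist_force: [3.0, 5.9, -1.6]
finger_gap: 0.0204
grip_force: 41.5
```

```bash
python3 -c "
from h import *
crank(); circ(6.38,16,.17)"
```

```text
crank 0.043 r 57.4 Ftan -6.3 Frad 2.1 Fz -1.6 [ 0.6283 -0.0601  0.0817] 0.020411837238027055 20.975
[0.014, -0.077, 0, 0, 0, 0], [0.027, -0.073, 0, 0, 0, 0], [0.039, -0.067, 0, 0, 0, 0], [0.05, -0.06, 0, 0, 0, 0], [0.059, -0.051, 0, 0, 0, 0], [0.067, -0.04, 0, 0, 0, 0], [0.073, -0.028, 0, 0, 0, 0], [0.076, -0.015, 0, 0, 0, 0], [0.078, -0.002, 0, 0, 0, 0], [0.077, 0.011, 0, 0, 0, 0], [0.074, 0.024, 0, 0, 0, 0], [0.069, 0.036, 0, 0, 0, 0], [0.062, 0.047, 0, 0, 0, 0], [0.053, 0.057, 0, 0, 0, 0], [0.043, 0.065, 0, 0, 0, 0], [0.031, 0.071, 0, 0, 0, 0], 
end 9.1
```

drive_tool([
  [[0.014,-0.077,0,0,0,0],[0.027,-0.073,0,0,0,0],[0.039,-0.067,0,0,0,0],[0.05,-0.06,0,0,0,0],[0.059,-0.051,0,0,0,0],[0.067,-0.04,0,0,0,0],[0.073,-0.028,0,0,0,0],[0.076,-0.015,0,0,0,0]],
])

```text
clock: 21.98
tcp_pos: [0.575, -0.105, 0.0817]
orientation: [0.002, 0.056, 0.998, 0.001]
wrist_force: [6.8, 3.4, -4.8]
finger_gap: 0.0202
grip_force: 41.2
```

```bash
sed -i 's/^AX=.*/AX=np.array([.5732,-.0502])/' h.py; python3 -c "
from h import *
crank()"
```

```text
crank 1.426 r 54.8 Ftan -6.9 Frad -3.1 Fz -4.8 [ 0.575  -0.105   0.0817] 0.020201833070498155 21.975
```

drive_tool([
  [[0.078,-0.002,0,0,0,0],[0.077,0.011,0,0,0,0],[0.074,0.024,0,0,0,0],[0.069,0.036,0,0,0,0]],
])

```text
clock: 22.48
tcp_pos: [0.5407, -0.0936, 0.0817]
orientation: [0.002, 0.056, 0.998, -0.0]
wrist_force: [7.2, -0.1, -7.1]
finger_gap: 0.0206
grip_force: 41.0
```

```bash
python3 -c "
from h import *
crank()"
```

```text
crank 2.102 r 54.2 Ftan -5.8 Frad -4.3 Fz -7.1 [ 0.5407 -0.0936  0.0817] 0.02064776846482785 22.475
```

drive_tool([
  [[0.062,0.047,0,0,0,0],[0.053,0.057,0,0,0,0],[0.043,0.065,0,0,0,0],[0.031,0.071,0,0,0,0]],
])

```text
clock: 22.98
tcp_pos: [0.5208, -0.0633, 0.0817]
orientation: [0.001, 0.056, 0.998, -0.001]
wrist_force: [6.5, -4.8, -7.2]
finger_gap: 0.0205
grip_force: 41.0
```

```bash
python3 -c "
from h import *
crank(); circ(9.1,24,.1)"
```

```text
crank 2.784 r 54.0 Ftan -6.2 Frad -5.2 Fz -7.2 [ 0.5208 -0.0633  0.0817] 0.02054083545229953 22.975
[0.012, 0.044, 0, 0, 0, 0], [0.008, 0.045, 0, 0, 0, 0], [0.003, 0.046, 0, 0, 0, 0], [-0.001, 0.046, 0, 0, 0, 0], [-0.006, 0.045, 0, 0, 0, 0], [-0.01, 0.045, 0, 0, 0, 0], [-0.015, 0.043, 0, 0, 0, 0], [-0.019, 0.042, 0, 0, 0, 0], [-0.023, 0.04, 0, 0, 0, 0], [-0.027, 0.037, 0, 0, 0, 0], [-0.03, 0.034, 0, 0, 0, 0], [-0.034, 0.031, 0, 0, 0, 0], [-0.037, 0.028, 0, 0, 0, 0], [-0.039, 0.024, 0, 0, 0, 0], [-0.041, 0.02, 0, 0, 0, 0], [-0.043, 0.016, 0, 0, 0, 0], [-0.044, 0.011, 0, 0, 0, 0], [-0.045, 0.007, 0, 0, 0, 0], [-0.046, 0.002, 0, 0, 0, 0], [-0.046, -0.002, 0, 0, 0, 0], [-0.045, -0.007, 0, 0, 0, 0], [-0.044, -0.012, 0, 0, 0, 0], [-0.043, -0.016, 0, 0, 0, 0], [-0.041, -0.02, 0, 0, 0, 0], 
end 11.5
```

Crank is about 9.07 and still running free (about 6 N). From here I'll take smaller steps.

drive_tool([
  [[0.012,0.044,0,0,0,0],[0.008,0.045,0,0,0,0],[0.003,0.046,0,0,0,0],[-0.001,0.046,0,0,0,0],[-0.006,0.045,0,0,0,0]],
])

```text
clock: 23.6
tcp_pos: [0.5209, -0.0366, 0.0817]
orientation: [0.0, 0.057, 0.998, -0.002]
wrist_force: [1.5, -6.6, -4.8]
finger_gap: 0.0206
grip_force: 41.3
```

```bash
python3 -c "
from h import *
crank()"
```

```text
crank 3.284 r 54.1 Ftan -6.0 Frad -3.1 Fz -4.8 [ 0.5209 -0.0366  0.0817] 0.02061436721411682 23.6
```

drive_tool([
  [[-0.01,0.045,0,0,0,0],[-0.015,0.043,0,0,0,0],[-0.019,0.042,0,0,0,0]],
])

```text
clock: 23.98
tcp_pos: [0.5271, -0.0216, 0.0816]
orientation: [-0.0, 0.057, 0.998, -0.002]
wrist_force: [-2.0, -6.3, -2.0]
finger_gap: 0.0207
grip_force: 41.5
```

```bash
python3 -c "
from h import *
crank()"
```

```text
crank 3.585 r 54.3 Ftan -6.4 Frad -1.6 Fz -2.0 [ 0.5271 -0.0216  0.0816] 0.020694817422261983 23.975
```

drive_tool([
  [[-0.023,0.04,0,0,0,0],[-0.027,0.037,0,0,0,0]],
])

```text
clock: 24.22
tcp_pos: [0.5335, -0.0129, 0.0816]
orientation: [-0.001, 0.057, 0.998, -0.002]
wrist_force: [-1.7, -6.2, -0.5]
finger_gap: 0.0203
grip_force: 41.7
```

```bash
python3 -c "
from h import *
crank()"
```

```text
crank 3.784 r 54.4 Ftan -5.7 Frad -3.0 Fz -0.5 [ 0.5335 -0.0129  0.0816] 0.020290984029281537 24.225
```

drive_tool([
  [[-0.03,0.034,0,0,0,0],[-0.034,0.031,0,0,0,0]],
])

```text
clock: 24.48
tcp_pos: [0.5415, -0.0057, 0.0816]
orientation: [-0.001, 0.057, 0.998, -0.001]
wrist_force: [-3.1, -5.2, 1.1]
finger_gap: 0.0202
grip_force: 41.8
```

```bash
python3 -c "
from h import *
crank()"
```

```text
crank 3.981 r 54.6 Ftan -5.5 Frad -2.4 Fz 1.1 [ 0.5415 -0.0057  0.0816] 0.020245102655289348 24.475
```

Crank is at 10.26 and still free. Continuing.

drive_tool([
  [[-0.037,0.028,0,0,0,0],[-0.039,0.024,0,0,0,0]],
])

```text
clock: 24.72
tcp_pos: [0.5507, -0.0002, 0.0815]
orientation: [-0.002, 0.056, 0.998, -0.001]
wrist_force: [-5.7, -4.2, 2.6]
finger_gap: 0.0204
grip_force: 42.0
```

```bash
python3 -c "
from h import *
crank()"
```

```text
crank 4.177 r 54.8 Ftan -7.0 Frad -1.5 Fz 2.6 [ 5.507e-01 -2.000e-04  8.150e-02] 0.02040121691511386 24.725
```

drive_tool([
  [[-0.041,0.02,0,0,0,0],[-0.043,0.016,0,0,0,0]],
])

```text
clock: 24.98
tcp_pos: [0.5604, 0.0033, 0.0815]
orientation: [-0.003, 0.056, 0.998, -0.001]
wrist_force: [-8.3, -2.9, 4.6]
finger_gap: 0.0205
grip_force: 42.1
```

```bash
python3 -c "
from h import *
crank()"
```

```text
crank 4.365 r 55.0 Ftan -8.8 Frad -0.8 Fz 4.6 [0.5604 0.0033 0.0815] 0.020491164473215195 24.975
```

Clearly stiffening: 5.5, then 7.0, then 8.8 N. One more small row.

drive_tool([
  [[-0.044,0.011,0,0,0,0],[-0.022,0.004,0,0,0,0]],
])

```text
clock: 25.22
tcp_pos: [0.568, 0.0047, 0.0815]
orientation: [-0.003, 0.056, 0.998, -0.0]
wrist_force: [-8.7, -0.1, 5.6]
finger_gap: 0.0205
grip_force: 42.3
```

```bash
python3 -c "
from h import *
crank()"
```

```text
crank 4.507 r 55.2 Ftan -8.7 Frad 0.7 Fz 5.6 [0.568  0.0047 0.0815] 0.020544324905042745 25.225
```

Crank is at 10.79, which is about 40 N of clamping. Letting go and rising clear.

drive_tool([
  [[0,0,0,0,0,0],[0,0,0,0,0,0],[0,0,0,0,0,0],[0,0,-0.1,0,0,0],[0,0,-0.3,0,0,0],[0,0,-0.4,0,0,0],[0,0,-0.3,0,0,0],[0,0,0,0,0,0],[0,0,0,0,0,0]],
], jaw=0)

```text
clock: 26.35
tcp_pos: [0.5709, 0.0049, 0.2132]
orientation: [-0.0, 0.056, 0.998, 0.0]
wrist_force: [-0.1, -0.2, -0.7]
finger_gap: 0.0427
grip_force: 0.0
```

Run:
```python
from h import *
im=viewer.read_camera("top")[:,:,::-1]; t0=cv2.imread("pics/top0.png")
for l in ("module","knob_top","vise"):
    print(l,[(round(d["score"],2),np.round(d["location"]).tolist()) for d in models.silhouettes(l,"top")])
# expected module centre: rear jaw face y'=-.095, centre -.065 ; fin top at z .088
V=np.array([.561,-.1615]); y=np.array([.1118,.9937])
c=V-.065*y; print("expected fin px",proj("top",[[c[0]-.0005,c[1],.088]]).round(1))
g=im.astype(int); m=(g.min(2)>130)&(g.max(2)-g.min(2)<25); m2=m.copy(); m2[:]=0; m2[235:275,395:465]=m[235:275,395:465]
for r in range(238,268,3): print("".join("#" if v>150 else "+" if v>90 else "." for v in g[r,395:465].mean(1)))
```

```text
module [(0.82, [382.0, 331.0]), (0.71, [251.0, 187.0]), (0.7, [429.0, 258.0]), (0.56, [192.0, 288.0])]
knob_top []
vise [(0.65, [394.0, 253.0])]
expected fin px [[432.8 252.1]]
#+++................................++++++..++++.+++++################
++.................................+#####+.......+++..........+#######
+++................................+#####+.......+++..........+#######
+++................................+#####+.......+++.........++#######
...................................+#####+.......+++.........++#######
...................................+#####+.......++..........+########
...................................+#####+.......++..........++#######
...................................######+......+++..........++#######
++................................+#####+.......+++..........+########
++................................+#####+.......+++..........+########
```

The top picture shows the fin straight and parallel to the rear jaw at column 433, where I expected it, and the gripper is clear. Handing in.

```bash
python3 -c "
from workcell import order
print(order.hand_in())"
```

```text
the job is handed in; nothing more can be done
None
```

I moved the black module from the mould to the vise bed, let go and clamped it against the rear jaw. The crank stiffened from about 5.5 N to 8.7 N, an estimated 40 N of clamping, and I handed the job in at about 26 s with the gripper clear; no verdict came back.

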